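# Trip-test the winch safety box, re-arm it and guard the button

### The arm

A 6-joint arm with a two-finger parallel gripper is mounted at the origin on the work surface. World frame = base frame: x ahead of the robot, y to its left, z up, the work surface at z = 0. Lengths are in m, angles in rad, forces in N, time in s.
With the tool pointing down it reaches from about 0.325 to 0.775 m from the base axis. Payload 9.3 kg.
Tool frame: the origin (TCP) lies midway between the tips of the shut fingers; the grasp point (between the pads) lies 19 mm behind it; z points along the fingers, y is the line along which they close (so a half turn about z gives the same grasp; the last joint's range is limited). The gripper opens to 85 mm and grips with 20 to 120 N. Pads are 22 mm wide; open, the fingers measure 114 mm over their backs; the gripper's body (76 mm by 85 mm) begins 54 mm behind the grasp point. The pads swing forward as they close: fully open they stand 13 mm farther back than shut.
Start: joints at [-1.276, 0.259, 0.021, 1.334, 0, 1.418], TCP at [0.238, -0.496, 0.231] pointing down, gripper open.
Joint ranges: [-3.04, 3.04], [-0.91, 1.82], [-1.04, 1.36], [-1.92, 1.95], [-1.52, 1.45], [-3.14, 3.14]. Speed limits (rad/s): [2.22, 2.22, 2.79, 3.14, 3.14, 3.14].

### API

Orientations are given as [roll, pitch, yaw] about the fixed x, y, z axes, in that order (R = Rz(yaw) Ry(pitch) Rx(roll)).
In Python, from workcell import r gives the robot as it stands.
- The arm moves only by the tool play_rows, never from a script. Its argument "increments" is a list of rows, each a list of 5 numbers: the shift along the tool's x, y, z in mm, then the turn about the tool's z in degrees, then the opening, from 0 (shut) to 1 (fully open). A call has 1 to 5 rows; each row shifts and turns the commanded pose from where the row before left it, along the tool's axes as they then stand; what a row does not reach is not made up. A row lasts 1/12 s, in which the tool goes at most 41.7 mm and 7.16 degrees, less where a joint would pass 70% of its speed; a pose out of reach is approached as far as the arm can. A call is refused whole if a number of a shift passes 41.7 or a number of a turn 7.16, either way. A call with a gripper value outside its range is refused whole. The fingers move at their own pace and stop on an object; "squeeze" is the grip in N (left out, the last holds). Time passes only in rows, so rows that do not move let the fingers close. It gives the time, the measured TCP pose, the force, the opening and the grip force at its end, in the units of the state.
- r.state(): the state, without advancing time (a new reading comes with each control period).
- r.read_camera(name): name is "scene" or "top" or "wrist"; returns (picture, depth): 420x560x3 uint8, red, green, blue; 420x560 float32, m along the optical axis (not along the pixel's ray), 0 where there is no reading.
- r.calibration(name): a dict with "K" (3x3 intrinsics, pixels), "k1" (the pictures are not rectified: a ray, as slopes to the right and down, at radius r is drawn at 1 + k1 r^2 times it, then the intrinsics apply), "rvec" (rotation vector, rad) and "tvec" (3), from world to camera coordinates, as OpenCV has them; the wrist camera has in their place "tool_from_camera" (4x4, takes a point from camera to tool coordinates, whose origin is the TCP and whose axes are the flange's). Camera axes: x right, y down, z forward; pixel columns grow to the right and rows downward; lengths in m; the calibration is good to about 2 mm. A picture is of the moment at which its call begins: read the wrist's pose just before it. calibration takes no time and is no camera call.
- r.hand_in(): hands the job in; it is judged then, once.
Trained networks look in the newest picture that a camera, given by its name, has taken for a name from the list of things; names that differ only in an ending like _2 or _b are one class to them, and where a whole thing is asked for, a point or a joint stands for the part that bears it (a point fixed in the world has none). Each returns a list of dicts, best first, with "p" (0 to 1); they miss things now and then, are a little off and sometimes report something else, mostly with a low value. They report only what shows in the picture. A call takes as long as a camera call. They do not tell look-alikes from the thing itself.
- r.masks_of(camera, target): "pixels" (420x560 bool, what is visible of it) and "position" ([column, row] in pixels, amid what is visible of it).
The state is a dict: "time_s": time; "qpos": joint angles; "joint_vel": joint speeds; "joint_efforts": joint torques, N m; "position": TCP position; "eef_rot": TCP orientation; "ft_force": force on the tool from outside, world axes, zero at the start; "moment": the same for the moment, N m; "opening": finger opening in m; "grip_force": force on a finger pad.
Only numpy, scipy, OpenCV 4.12 (cv2) and the standard library are available. Lean on these libraries where they do the work, as an engineer would, in place of code of your own. Each camera call takes 0.05 s, during which the arm holds its last target. There are 200 camera calls.

### The job

Do the trip test on the black control box: push the round button between the two rails until the lever beside it drops, then lift the lever back up until it catches and stays up by itself. Then lay the white plastic bar flat across both rails, over the button, so that nobody can bump it. Leave the other things on the cart alone.

Things in the scene. Friction and masses are not known exactly. Their poses are not given: they have to be found in the camera images.
- console: Black control box, fixed to the cart, placed and yawed differently each time: 190 mm deep (x), 300 mm wide (y = -137 to +165 mm), 55 mm high at its front edge, 128 mm at the back. Its panel faces the robot and rises at 25 degrees away from it. Origin: on the cart, middle of its depth; z up.
- bay: Panel frame. Origin: on the panel surface, on the round button's axis, 92 mm above the cart. x up the slope (away from the robot), y to the left, z straight out of the panel (25 degrees from vertical, leaning to the robot). The panel runs from x = -88 to +84 mm.
- rest (a point): Point midway between the tops of the two rails, 30 mm above the panel, over the button (bay frame 0, 0, 30). The aluminium rails run along bay x at y = +42 and -42 mm, 10 mm wide, x = -32 to +34 mm. At each lower end a stop (x = -32 to -22 mm) rises 12 mm above the rail, so a bar on the rails cannot slide off downhill.
- visor (a point): Middle of the lower edge of a steel splash visor over the upper panel: a 4 mm plate parallel to the panel, bay x = +58 to +110, y = -64 to +64 mm, top 74 mm above the panel, on side plates at y = +-62, x = 62 to 102 mm. A gripper held vertical hits it when it reaches for the button; come in along the panel's z (bay z).
- button_top (a point): Centre of the top face of the round flat steel test button (44 mm across), between the rails. Out, it stands 16 mm above the panel.
- button (a joint): Travel of the button into the panel: 0 out, 0.010 m fully in. It is sprung (about 2 N at first, 5.6 N fully in), comes back when released, and frees the lever after some 3 to 8 mm; push it fully in.
- lever_pivot (a point): Point on the lever's hinge axis, at bay x = +15, y = +122, z = +22 mm. The axis is parallel to bay y. Two cheek plates stand 36 mm above the panel, 13 to 19 mm to either side of the lever.
- lever_knob (a point): Centre of the black barrel knob at the end of the steel lever, 110 mm from the pivot. The barrel is 28 mm across and 34 mm long along bay y; its flat ends can be pinched along y (34 mm) from above. The lever bar is 14 by 12 mm. Moves with the lever.
- lever (a joint): Lever angle, rad. 0 to 0.04: up and latched, pointing 20 degrees from vertical towards the robot (85 degrees from bay x). Grows as it falls to the robot; 1.31: dropped, 5 degrees below level, knob centre 60 mm above the panel. Upper stop at -0.14: lift past 0 and it catches, then settles at 0.04 when let go; short of 0 it falls again. Needs 2 to 4 N at the knob.
- guard_bar: White acetal bar, 130 mm long (its x), 36 mm wide (its y), 28 mm high (its z), 0.13 to 0.25 kg, rounded edges, lying flat on the cart to the left or right of the box, roughly along world x. Origin: centre of its underside.
- bar_center (a point): Centre of the white bar, 14 mm above its underside. When it lies on the rails it is 44 mm above the panel, and when against the stops at bay x = -4 mm.
- anode: Dull grey cylindrical zinc anode, 52 mm across, 70 mm tall, standing on the cart. Bystander. Origin: centre of its underside.
- fitting: Chrome pressure fitting, stepped, 56 mm across, 72 mm tall, standing on the cart. Bystander. Origin: centre of its underside.
- boot: Blue sensor boot, tapered with a flange, 60 mm across, 68 mm tall, standing on the cart. Bystander. Origin: centre of its underside.
Mind the look-alikes: they are no part of the job. Of the things that look like the guard_bar, take the one that is farthest to the robot's right at the start.

How it is judged:
On the way, in this order (a step that is already met when the one before it is completed fails the run):
1. the button is pushed in (value of joint button above 0.0015 m and contact force between the fingers and button above 0.3 N), for 0.02 s.
2. the lever has dropped (value of joint lever above 1.15 rad), for 0.2 s.
3. the lever has been lifted back and stays up without the fingers (value of joint lever below 0.1 rad and contact force between each of the arm, the fingers and lever below 0.05 N), for 0.4 s.
At the end, for the whole second after the job is handed in: Lever latched up (under 0.1 rad), button out (under 2 mm in), and the white bar at rest on both rails: its centre 12 mm downhill to 15 mm uphill of the button axis, within 16 mm sideways, 40 to 48 mm above the panel, flat to 0.08 rad, across the rails to 0.2 rad (value of joint lever below 0.1 rad and value of joint button below 0.002 m and x of bar_center in the frame of bay between -0.012 and 0.015 m and y of bar_center in the frame of bay between -0.016 and 0.016 m and z of bar_center in the frame of bay between 0.04 and 0.048 m and angle between the z axis of guard_bar and the z axis of bay, either way round below 0.08 rad and angle between the x axis of guard_bar and the y axis of bay, either way round below 0.2 rad and linear speed of guard_bar below 0.02 m/s); the robot touches nothing.
It fails at once if the anode is moved more than 30 mm (distance of anode from where it was at the start of the episode above 0.03 m).
It fails at once if the fitting is moved more than 30 mm (distance of fitting from where it was at the start of the episode above 0.03 m).
It fails at once if the boot is moved more than 30 mm (distance of boot from where it was at the start of the episode above 0.03 m).
It also fails if it takes over 72 s, if anything falls off the work surface, if the arm or the gripper's body presses on something with over 40 N, if the wrist force passes 120 N, or if a joint passes its speed limit or range.

## Working session

There is one attempt and no reset: what is moved stays moved. The work goes in short steps, Python scripts to look and compute and a tool call to move; the robot and the scene stay as the last step left them, time stands still between calls to the robot, and variables do not carry over. Pictures are saved under pics/ and viewed, at most 10 in all, crops included, and the job is handed in when it is done.

Besides the shell and the picture viewer there is one more tool, called after ">>>" as a command line: name --pt "numbers of a row" for each row, then --argument value for the rest. play_rows: Moves the arm, as the interface text tells. Its arguments: {"type":"object","properties":{"increments":{"type":"array"},"squeeze":{"type":"number"}},"required":["increments"]}

```bash
mkdir -p pics
cat > h.py <<'E'
import numpy as np, cv2
from scipy.spatial.transform import Rotation as R
from workcell import r
def cam(n, st=None):
    c=r.calibration(n)
    if 'rvec' in c:
        Rm=cv2.Rodrigues(np.array(c['rvec'],float))[0]; T=np.eye(4); T[:3,:3]=Rm.T; T[:3,3]=-Rm.T@np.ravel(c['tvec'])
    else:
        T0=np.eye(4); T0[:3,:3]=R.from_euler('xyz',st['eef_rot']).as_matrix(); T0[:3,3]=st['position']; T=T0@np.array(c['tool_from_camera'])
    return np.array(c['K']),c['k1'],T
def rays(px,K,k1):
    px=np.asarray(px,float).reshape(-1,1,2)
    return cv2.undistortPoints(px,K,np.array([k1,0,0,0.]))[:,0]
def pts(px,depth,C):
    K,k1,T=C; px=np.asarray(px); n=rays(px,K,k1); i=px.round().astype(int); d=depth[i[:,1],i[:,0]]
    P=np.c_[n*d[:,None],d]; return (P@T[:3,:3].T+T[:3,3])[d>0]
def maskpts(m,depth,C):
    v,u=np.nonzero(m); return pts(np.c_[u,v],depth,C)
def proj(P,C):
    K,k1,T=C; W=np.linalg.inv(T); return cv2.projectPoints(np.asarray(P,float).reshape(-1,1,3),W[:3,:3],W[:3,3],K,np.array([k1,0,0,0.]))[0][:,0]
E
python3 - <<'E'
from h import *
s=r.state(); print({k:np.round(v,3) for k,v in s.items()})
for n in ['scene','top']:
    im,d=r.read_camera(n); cv2.imwrite(f'pics/{n}0.png',im[:,:,::-1]); np.savez(f'{n}0.npz',im=im,d=d)
    C=cam(n)
    for t in ['guard_bar','button_top','console','lever_knob','anode','fitting','boot','visor']:
        for o in r.masks_of(n,t):
            if o['p']<.3: continue
            P=maskpts(o['pixels'],d,C); print(n,t,round(o['p'],2),np.round(o['position']),o['pixels'].sum(),np.round(np.median(P,0),3) if len(P) else None)
            np.save(f'm_{n}_{t}_{int(o["position"][0])}.npy',o['pixels'])
E
```

```text
{'time_s': np.float64(0.0), 'qpos': array([-1.276,  0.259,  0.021,  1.334, -0.   ,  1.418]), 'joint_vel': array([-0.002, -0.001,  0.   ,  0.   ,  0.   , -0.001]), 'joint_efforts': array([-1.0000e-03, -5.5564e+01,  3.4453e+01,  1.4000e-02, -0.0000e+00,
        0.0000e+00]), 'position': array([ 0.238, -0.496,  0.231]), 'eef_rot': array([-3.14 , -0.   ,  0.448]), 'ft_force': array([ 0.168,  0.028, -0.456]), 'moment': array([0.007, 0.067, 0.035]), 'grip_force': np.float64(0.0), 'opening': np.float64(0.086)}
scene guard_bar 0.87 [352. 219.] 403 [0.46  0.276 0.029]
scene guard_bar 0.78 [450. 233.] 447 [0.531 0.559 0.028]
scene guard_bar 0.66 [383. 196.] 477 [0.347 0.409 0.025]
scene guard_bar 0.56 [398. 280.] 805 [0.683 0.359 0.027]
scene button_top 0.61 [240. 253.] 140 [ 0.617 -0.051  0.111]
scene console 0.89 [271. 270.] 8999 [0.704 0.023 0.109]
scene lever_knob 0.61 [287. 213.] 405 [0.584 0.07  0.193]
scene lever_knob 0.57 [251. 248.] 2267 [ 0.632 -0.027  0.125]
scene lever_knob 0.55 [352. 222.] 393 [0.461 0.275 0.029]
scene anode 0.83 [174. 237.] 478 [ 0.484 -0.252  0.054]
scene anode 0.35 [349. 220.] 410 [0.463 0.275 0.029]
scene fitting 0.82 [114. 263.] 468 [ 0.576 -0.413  0.035]
scene fitting 0.61 [289. 217.] 406 [0.587 0.069 0.187]
scene boot 0.64 [400. 241.] 363 [0.548 0.398 0.033]
scene visor 0.75 [250. 247.] 2152 [ 0.633 -0.029  0.127]
top guard_bar 0.89 [143. 208.] 369 [0.521 0.557 0.027]
top guard_bar 0.87 [201. 166.] 304 [0.669 0.359 0.027]
top guard_bar 0.83 [221. 226.] 339 [0.445 0.279 0.027]
top guard_bar 0.64 [181. 258.] 341 [0.336 0.409 0.028]
top button_top 0.53 [313. 179.] 122 [ 0.608 -0.053  0.107]
top console 0.88 [291. 178.] 4924 [0.621 0.024 0.107]
top console 0.66 [278. 188.] 146 [0.575 0.068 0.226]
top lever_knob 0.49 [281. 188.] 131 [0.572 0.068 0.228]
top boot 0.69 [184. 206.] 230 [0.53  0.397 0.024]
top visor 0.58 [307. 181.] 1956 [ 0.611 -0.04   0.109]
```

```bash
ls
```

```text
h.py
m_scene_anode_173.npy
m_scene_anode_349.npy
m_scene_boot_399.npy
m_scene_button_top_240.npy
m_scene_console_271.npy
m_scene_fitting_113.npy
m_scene_fitting_288.npy
m_scene_guard_bar_351.npy
m_scene_guard_bar_382.npy
m_scene_guard_bar_397.npy
m_scene_guard_bar_449.npy
m_scene_lever_knob_251.npy
m_scene_lever_knob_287.npy
m_scene_lever_knob_352.npy
m_scene_visor_250.npy
m_top_boot_183.npy
m_top_button_top_312.npy
m_top_console_278.npy
m_top_console_290.npy
m_top_guard_bar_143.npy
m_top_guard_bar_181.npy
m_top_guard_bar_200.npy
m_top_guard_bar_220.npy
m_top_lever_knob_280.npy
m_top_visor_306.npy
pics
scene0.npz
top0.npz
```

View pics/scene0.png

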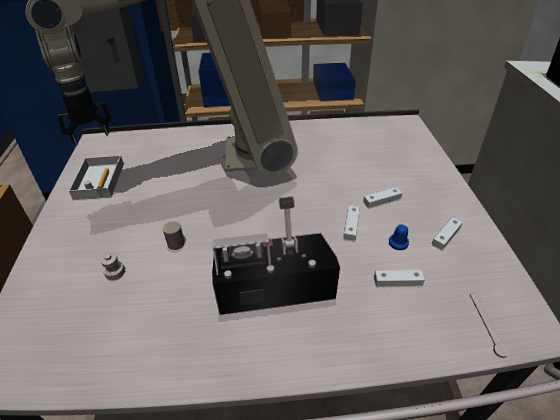

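View pics/top0.png

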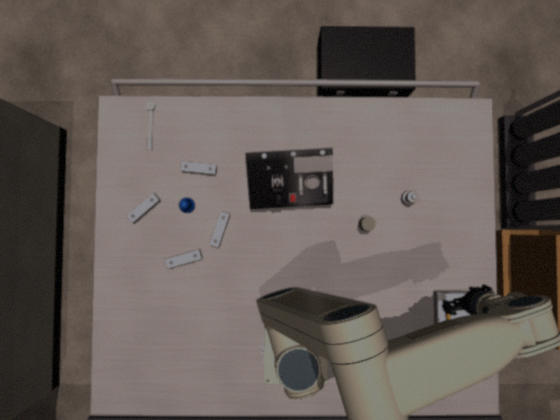

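```bash
cat >> h.py <<'E'
def plan(target,yaw_deg,op,n=None,st=None):
    """rows for straight line; target m, yaw deg. st overrides start (pos,yaw_deg)"""
    s=r.state(); p,y=(s['position'],np.degrees(s['eef_rot'][2])) if st is None else st
    d=(np.array(target)-p)*1000; t=-((yaw_deg-y+180)%360-180)
    n=n or int(max(np.ceil(np.linalg.norm(d)/40),np.ceil(abs(t)/7.1)))
    rows=[]
    for i in range(n):
        a=np.radians(y-t/n*i); c,q=np.cos(a),np.sin(a); e=d/n
        rows.append([round(c*e[0]+q*e[1],1),round(q*e[0]-c*e[1],1),round(-e[2],1),round(t/n,2),op])
    for i in range(0,n,5): print(rows[i:i+5])
    return np.array(target),yaw_deg
E
python3 - <<'E'
from h import *
print(np.round(r.calibration('wrist')['tool_from_camera'],3), r.calibration('wrist')['K'])
plan([.46,-.05,.42],90,0.6,15)
for n in ['top','scene']:
    im=np.load(n+'0.npz')['im']
C=cam('scene');d=np.load('scene0.npz')['d']
import glob
for f in sorted(glob.glob('m_*guard_bar*')):
    n=f.split('_')[1];C=cam(n);d=np.load(n+'0.npz')['d'];P=maskpts(np.load(f),d,C);P=P[P[:,2]>.018]
    q=cv2.minAreaRect((P[:,:2]*1000).astype(np.float32));print(f,np.round(q[0]),np.round(q[1]),round(q[2],1))
E
```

```text
[[-0.001 -0.946 -0.325  0.084]
 [ 1.    -0.001 -0.    -0.   ]
 [-0.    -0.325  0.946 -0.142]
 [ 0.     0.     0.     1.   ]] [[311.99770594   0.         278.82820967]
 [  0.         311.99770594 206.79178953]
 [  0.           0.           1.        ]]
[[np.float64(26.2), np.float64(-20.4), np.float64(-12.6), np.float64(-4.29), 0.6], [np.float64(27.7), np.float64(-18.4), np.float64(-12.6), np.float64(-4.29), 0.6], [np.float64(28.9), np.float64(-16.2), np.float64(-12.6), np.float64(-4.29), 0.6], [np.float64(30.1), np.float64(-14.0), np.float64(-12.6), np.float64(-4.29), 0.6], [np.float64(31.0), np.float64(-11.7), np.float64(-12.6), np.float64(-4.29), 0.6]]
[[np.float64(31.8), np.float64(-9.4), np.float64(-12.6), np.float64(-4.29), 0.6], [np.float64(32.5), np.float64(-7.0), np.float64(-12.6), np.float64(-4.29), 0.6], [np.float64(32.9), np.float64(-4.5), np.float64(-12.6), np.float64(-4.29), 0.6], [np.float64(33.1), np.float64(-2.1), np.float64(-12.6), np.float64(-4.29), 0.6], [np.float64(33.2), np.float64(0.4), np.float64(-12.6), np.float64(-4.29), 0.6]]
[[np.float64(33.1), np.float64(2.9), np.float64(-12.6), np.float64(-4.29), 0.6], [np.float64(32.8), np.float64(5.4), np.float64(-12.6), np.float64(-4.29), 0.6], [np.float64(32.3), np.float64(7.8), np.float64(-12.6), np.float64(-4.29), 0.6], [np.float64(31.6), np.float64(10.2), np.float64(-12.6), np.float64(-4.29), 0.6], [np.float64(30.7), np.float64(12.5), np.float64(-12.6), np.float64(-4.29), 0.6]]
m_scene_guard_bar_351.npy [446. 280.] [ 36. 132.] 71.7
m_scene_guard_bar_382.npy [339. 411.] [ 40. 133.] 15.4
m_scene_guard_bar_397.npy [673. 361.] [130.  38.] 84.9
m_scene_guard_bar_449.npy [524. 563.] [ 37. 134.] 41.5
m_top_guard_bar_143.npy [521. 561.] [ 35. 126.] 42.6
m_top_guard_bar_181.npy [335. 411.] [ 35. 130.] 16.5
m_top_guard_bar_200.npy [670. 358.] [125.  37.] 82.1
m_top_guard_bar_220.npy [443. 280.] [ 35. 126.] 71.6
```

```bash
sed -i 's/for i in range(0,n,5): print(rows\[i:i+5\])/for i in range(0,n,5): print(str([[float(v) for v in q] for q in rows[i:i+5]]))/' h.py
python3 - <<'E'
from h import *
plan([.59,-.03,.36],90,0.6,18)
E
```

```text
[[28.8, -14.9, -7.2, -3.57, 0.6], [29.7, -13.0, -7.2, -3.57, 0.6], [30.5, -11.2, -7.2, -3.57, 0.6], [31.1, -9.2, -7.2, -3.57, 0.6], [31.6, -7.3, -7.2, -3.57, 0.6]]
[[32.0, -5.3, -7.2, -3.57, 0.6], [32.3, -3.3, -7.2, -3.57, 0.6], [32.4, -1.3, -7.2, -3.57, 0.6], [32.4, 0.7, -7.2, -3.57, 0.6], [32.3, 2.8, -7.2, -3.57, 0.6]]
[[32.1, 4.8, -7.2, -3.57, 0.6], [31.7, 6.8, -7.2, -3.57, 0.6], [31.2, 8.7, -7.2, -3.57, 0.6], [30.6, 10.7, -7.2, -3.57, 0.6], [29.9, 12.6, -7.2, -3.57, 0.6]]
[[29.1, 14.4, -7.2, -3.57, 0.6], [28.1, 16.2, -7.2, -3.57, 0.6], [27.0, 17.9, -7.2, -3.57, 0.6]]
```

>>> play_rows --pt "29 -15 -7.2 -3.6 0.6" --pt "30 -13 -7.2 -3.6 0.6" --pt "30.5 -11 -7.2 -3.6 0.6" --pt "31 -9 -7.2 -3.6 0.6" --pt "31.5 -7.5 -7.2 -3.6 0.6"

```text
time_s: 1.32
position: [0.3368, -0.365, 0.2676]
eef_rot: [3.141, -0.0, 0.765]
ft_force: [1.3, -1.3, -0.3]
opening: 0.0515
grip_force: 0.0
```

>>> play_rows --pt "32 -5.5 -7.2 -3.6 0.6" --pt "32.5 -3.5 -7.2 -3.6 0.6" --pt "32.5 -1.5 -7.2 -3.6 0.6" --pt "32.5 0.5 -7.2 -3.6 0.6" --pt "32.5 3 -7.2 -3.6 0.6"

```text
time_s: 1.73
position: [0.434, -0.2341, 0.3038]
eef_rot: [3.141, 0.0, 1.079]
ft_force: [0.6, -0.8, -0.5]
opening: 0.0511
grip_force: 0.0
```

>>> play_rows --pt "32 5 -7.2 -3.6 0.6" --pt "31.5 7 -7.2 -3.6 0.6" --pt "31 8.5 -7.2 -3.6 0.6" --pt "30.5 10.5 -7.2 -3.6 0.6" --pt "30 12.5 -7.2 -3.6 0.6"

```text
time_s: 2.15
position: [0.5309, -0.1048, 0.3398]
eef_rot: [3.141, 0.0, 1.393]
ft_force: [0.5, -1.5, 0.5]
opening: 0.0511
grip_force: 0.0
```

>>> play_rows --pt "29 14.5 -7.2 -3.6 0.6" --pt "28 16 -7.2 -3.6 0.6" --pt "27 18 -7.2 -3.2 0.6" --pt "0 0 0 0 0.6" --pt "0 0 0 0 0.6"

```text
time_s: 2.57
position: [0.5891, -0.0271, 0.3604]
eef_rot: [-3.141, -0.0, 1.574]
ft_force: [0.1, 0.2, -0.3]
opening: 0.0514
grip_force: 0.0
```

Run:
```python
from h import *
s=r.state(); im,d=r.read_camera('wrist'); np.savez('wrist1.npz',im=im,d=d); C=cam('wrist',s); np.savez('C1.npz',K=C[0],k1=C[1],T=C[2])
for t in ['button_top','console','lever_knob','visor']:
    for o in r.masks_of('wrist',t)[:2]:
        P=maskpts(o['pixels'],d,C); print(t,round(o['p'],2),np.round(o['position']),o['pixels'].sum(),np.round(np.median(P,0),4),np.round(P.mean(0),4)); np.save(f'm_wrist_{t}_{int(o["position"][0])}.npy',o['pixels'])
cv2.imwrite('pics/wrist1.png',im[:,:,::-1]); print(s['position'],s['eef_rot'],s['qpos'])
```

```text
button_top 0.95 [291. 186.] 827 [ 0.6089 -0.0497  0.107 ] [ 0.609  -0.0499  0.1069]
console 0.63 [315. 115.] 38206 [0.6342 0.0397 0.1152] [0.6281 0.0344 0.1221]
lever_knob 0.66 [264.  88.] 1930 [0.5752 0.0683 0.2305] [0.5791 0.0682 0.2092]
visor 0.65 [308. 172.] 15919 [ 0.6246 -0.0276  0.1474] [ 0.6193 -0.0215  0.1492]
[ 0.58910641 -0.0270546   0.36041651] [-3.14117874e+00 -5.95007635e-05  1.57440189e+00] [-1.88121822e-01  3.34836603e-01  4.55638671e-01  1.69201606e+00
 -2.04618949e-05  1.37906893e+00]
```

View pics/wrist1.png

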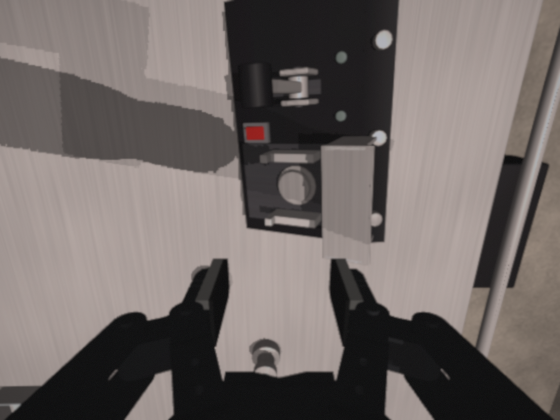

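Run:
```python
from h import *
d=np.load('wrist1.npz')['d']; z=np.load('C1.npz'); C=(z['K'],float(z['k1']),z['T'])
v,u=np.mgrid[0:240,220:400]; P=pts(np.c_[u.ravel(),v.ravel()],d,C)
Q=P[(P[:,2]>.05)&(P[:,2]<.135)]
rng=np.random.default_rng(0);best=None
for _ in range(400):
    a=Q[rng.choice(len(Q),3,False)]; n=np.cross(a[1]-a[0],a[2]-a[0]); n/=np.linalg.norm(n)+1e-12; n*=np.sign(n[2])
    if n[2]<.85 or n[2]>.95: continue
    m=abs((Q-a[0])@n)<.0015
    if best is None or m.sum()>best.sum(): best=m
for _ in range(3):
    c=Q[best].mean(0); n=np.linalg.svd(Q[best]-c,full_matrices=False)[2][2]; n*=np.sign(n[2]); best=abs((Q-c)@n)<.002
print('plane',best.sum(),n,'tilt',np.degrees(np.arccos(n[2])),'yaw',np.degrees(np.arctan2(-n[1],-n[0])))
# edges: front edge & back edge pixel lines
g=cv2.cvtColor(np.load('wrist1.npz')['im'],cv2.COLOR_RGB2GRAY)
B=Q[best]; 
yaw=np.arctan2(-n[1],-n[0])
for it in range(2):
    q=cv2.minAreaRect((B[:,:2]*1000).astype(np.float32)); print('rect',q)
m=np.load('m_wrist_button_top_291.npy'); b=maskpts(m,d,C); h=(b-c)@n*1000; print('button height',np.percentile(h,[10,50,90]))
b=b[abs(h-16)<3]; print('button center',b.mean(0),(b.max(0)+b.min(0))/2,len(b))
# rails: points 27-33mm above plane, near button
h=(P-c)@n*1000; bc=b.mean(0); S=P[(abs(h-30)<2.5)&(np.linalg.norm(P-bc,axis=1)<.07)]
ex=np.array([np.cos(yaw),np.sin(yaw),0]);ey=np.array([-np.sin(yaw),np.cos(yaw),0]); exs=np.cross(ey,n)
L=np.c_[(S-bc)@exs,(S-bc)@ey]*1000
for sg in (1,-1):
    k=L[sg*L[:,1]>20]; print('rail',len(k),np.percentile(k,[3,50,97],axis=0).round(1).tolist(), 'slope deg',np.degrees(np.polyfit(k[:,0],k[:,1],1)[0]))
V=P[(h>60)&(h<80)&(np.linalg.norm(P-bc,axis=1)<.16)]; L=np.c_[(V-bc)@exs,(V-bc)@ey,(V-c)@n]*1000; L=L[abs(L[:,1])<70]; print('visor',np.percentile(L,[2,50,98],axis=0).round(1).tolist())
```

```text
plane 20216 [-0.41881916 -0.02062036  0.90783551] tilt 24.792072053859624 yaw 2.8186537691594373
rect ((615.9989624023438, 24.42474365234375), (174.63185119628906, 302.0967102050781), 3.4058032035827637)
rect ((615.9989624023438, 24.42474365234375), (174.63185119628906, 302.0967102050781), 3.4058032035827637)Traceback (most recent call last):
  File "<stdin>", line 20, in <module>
    fid = stack.enter_context(open(os.fspath(file), "rb"))
                              ~~~~^^^^^^^^^^^^^^^^^^^^^^^
FileNotFoundError: [Errno 2] No such file or directory: 'm_wrist_button_top_291.npy'
```

```bash
ls m_wrist*
python3 - <<'E'
from h import *
import glob
d=np.load('wrist1.npz')['d']; z=np.load('C1.npz'); C=(z['K'],float(z['k1']),z['T'])
v,u=np.mgrid[0:260,220:400]; P=pts(np.c_[u.ravel(),v.ravel()],d,C)
n=np.array([-0.41881916,-0.02062036,0.90783551]); Q=P[(P[:,2]>.05)&(P[:,2]<.135)]
b=maskpts(np.load(glob.glob('m_wrist_button_top*')[0]),d,C)
c=np.median((Q)@n) 
hist,e=np.histogram(Q@n,bins=400); c=e[hist.argmax()]; print('plane off',c)
yaw=np.radians(3.1)
h=(b@n-c)*1000; print('button height',np.percentile(h,[10,50,90]))
b=b[abs(h-16)<3]; bc=(b.max(0)+b.min(0))/2; print('button center',b.mean(0),bc,len(b), b.max(0)-b.min(0))
h=(P@n-c)*1000; S=P[(abs(h-30)<2.5)&(np.linalg.norm(P-bc,axis=1)<.07)]
ey=np.array([-np.sin(yaw),np.cos(yaw),0]); exs=np.cross(ey,n)
L=np.c_[(S-bc)@exs,(S-bc)@ey]*1000
for sg in (1,-1):
    k=L[sg*L[:,1]>20]; print('rail',len(k),np.percentile(k,[3,50,97],axis=0).round(1).tolist(), 'slope deg',np.degrees(np.polyfit(k[:,0],k[:,1],1)[0]))
V=P[(h>66)&(h<80)&(np.linalg.norm(P-bc,axis=1)<.16)]; L=np.c_[(V-bc)@exs,(V-bc)@ey,V@n-c]*1000; L=L[abs(L[:,1])<80]; print('visor',np.percentile(L,[2,50,98],axis=0).round(1).tolist())
E
```

```text
m_wrist_button_top_290.npy
m_wrist_console_315.npy
m_wrist_lever_knob_263.npy
m_wrist_visor_308.npy
plane off -0.171548605602446
button height [12.7675426  15.20615471 16.17162169]
button center [ 0.6075035  -0.05117471  0.10695477] [ 0.60798864 -0.0517177   0.10664766] 728 [0.03753889 0.04262408 0.01921654]
rail 367 [[-23.7, 36.9], [3.2, 41.8], [31.3, 46.6]] slope deg -0.6376230618097524
rail 313 [[-24.2, -47.0], [4.4, -41.8], [31.7, -37.2]] slope deg -0.6575866128949378
visor [[57.9, -57.4, 72.0], [84.3, 8.3, 73.7], [108.5, 62.9, 75.2]]
```

Run:
```python
from h import *
a=plan([.578,-.053,.20],92.8,0.47)
a=plan([.578,-.053,.125],92.8,0.47,st=a)
```

```text
[[-4.7, -1.9, 32.2, -0.57, 0.47], [-4.7, -2.0, 32.2, -0.57, 0.47], [-4.7, -2.0, 32.2, -0.57, 0.47], [-4.7, -2.1, 32.2, -0.57, 0.47], [-4.6, -2.1, 32.2, -0.57, 0.47]]
[[0.0, 0.0, 37.5, -0.0, 0.47], [0.0, 0.0, 37.5, -0.0, 0.47]]
```

>>> play_rows --pt "-4.7 -2 32 -0.6 0.47" --pt "-4.7 -2 32 -0.6 0.47" --pt "-4.7 -2 32 -0.6 0.47" --pt "-4.7 -2 32 -0.6 0.47" --pt "-4.7 -2 32 -0.6 0.47"

```text
time_s: 3.23
position: [0.5779, -0.0532, 0.1998]
eef_rot: [3.141, 0.0, 1.623]
ft_force: [1.1, 0.1, 0.3]
opening: 0.0402
grip_force: 0.0
```

>>> play_rows --pt "0 0 25 0 0.47" --pt "0 0 25 0 0.47" --pt "0 0 20 0 0.47" --pt "0 0 6 0 0.47" --pt "0 0 0 0 0.47"

```text
time_s: 3.65
position: [0.5777, -0.0527, 0.1238]
eef_rot: [-3.139, -0.001, 1.623]
ft_force: [-0.1, 1.0, 1.0]
opening: 0.0399
grip_force: 0.0
```

>>> play_rows --pt "0 0 4 0 0.47" --pt "0 0 3 0 0.47" --pt "0 0 3 0 0.47" --pt "0 0 2 0 0.47" --pt "0 0 0 0 0.47"

```text
time_s: 4.07
position: [0.5771, -0.0524, 0.1137]
eef_rot: [-3.139, 0.001, 1.624]
ft_force: [-11.0, -1.3, 1.8]
opening: 0.0403
grip_force: 0.0
```

>>> play_rows --pt "0 0 -8 0 0.47" --pt "0 -4 -6 0 0.7" --pt "0 -5 0 0 0.7" --pt "0 -2 0 0 0.7" --pt "0 0 0 0 0.7"

```text
time_s: 4.48
position: [0.5674, -0.0528, 0.1273]
eef_rot: [3.141, 0.0, 1.624]
ft_force: [0.9, 0.0, 0.9]
opening: 0.06
grip_force: 0.0
```

>>> play_rows --pt "0 0 5 0 0.7" --pt "0 0 5 0 0.7" --pt "0 0 4 0 0.7" --pt "0 0 0 0 0.7"

```text
time_s: 4.82
position: [0.5673, -0.0526, 0.1114]
eef_rot: [-3.14, -0.001, 1.624]
ft_force: [-0.0, 0.5, -0.3]
opening: 0.0596
grip_force: 0.0
```

>>> play_rows --pt "0 0 4 0 0.7" --pt "0 0 4 0 0.7" --pt "0 0 0 0 0.7"

```text
time_s: 5.07
position: [0.5675, -0.0526, 0.1039]
eef_rot: [-3.14, -0.0, 1.624]
ft_force: [0.1, 0.4, 0.6]
opening: 0.0602
grip_force: 0.0
```

>>> play_rows --pt "0 0 3 0 0.7" --pt "0 0 3 0 0.7" --pt "0 0 0 0 0.7"

```text
time_s: 5.32
position: [0.5679, -0.0528, 0.0986]
eef_rot: [3.142, 0.0, 1.624]
ft_force: [-0.4, 0.2, -0.1]
opening: 0.0602
grip_force: 0.0
```

>>> play_rows --pt "0 0 3 0 0.7" --pt "0 0 2 0 0.7" --pt "0 0 0 0 0.7"

```text
time_s: 5.57
position: [0.5679, -0.0528, 0.0937]
eef_rot: [3.141, 0.0, 1.624]
ft_force: [0.0, 0.6, 4.1]
opening: 0.0597
grip_force: 1.9
```

>>> play_rows --pt "0 0 3 0 0.7" --pt "0 0 2 0 0.7" --pt "0 0 0 0 0.7"

```text
time_s: 5.82
position: [0.5683, -0.0529, 0.0893]
eef_rot: [3.14, 0.0, 1.624]
ft_force: [-0.7, -0.6, 6.6]
opening: 0.0595
grip_force: 2.6
```

>>> play_rows --pt "0 0 2 0 0.7" --pt "0 0 2 0 0.7" --pt "0 0 0 0 0.7"

```text
time_s: 6.07
position: [0.5687, -0.0529, 0.0883]
eef_rot: [3.137, 0.001, 1.624]
ft_force: [-10.7, 1.7, 29.7]
opening: 0.0595
grip_force: 14.8
```

>>> play_rows --pt "0 0 2 0 0.7" --pt "0 0 0 0 0.7"

```text
time_s: 6.23
position: [0.5688, -0.0529, 0.0878]
eef_rot: [3.135, 0.002, 1.624]
ft_force: [-16.3, 2.4, 44.3]
opening: 0.0596
grip_force: 21.4
```

Run:
```python
from h import *
im,d=r.read_camera('scene'); C=cam('scene'); cv2.imwrite('pics/s2.png',cv2.resize(im[170:320,180:360,::-1],None,fx=3,fy=3))
for o in r.masks_of('scene','lever_knob'):
    if o['p']>.3: print(round(o['p'],2),o['position'],np.median(maskpts(o['pixels'],d,C),0))
```

```text
0.7 [285.4, 225.3] [0.54220889 0.0673426  0.12233039]
```

View pics/s2.png

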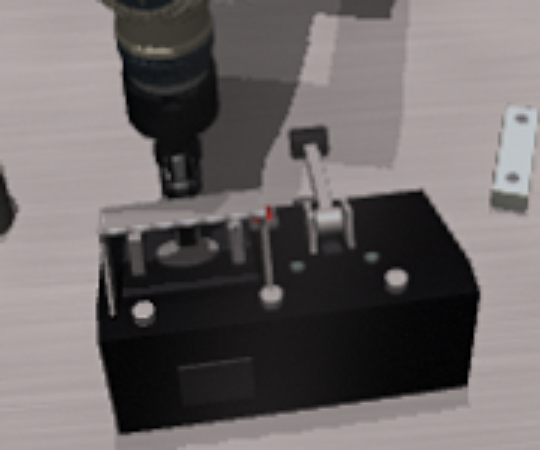

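Run:
```python
from h import *
a=plan([.545,-.053,.20],92.8,0.7,3)
a=plan([.503,.0655,.20],182.8,0.65,13,st=a)
```

```text
[[0.4, -7.9, -37.4, 0.09, 0.7], [0.4, -7.9, -37.4, 0.09, 0.7], [0.4, -7.9, -37.4, 0.09, 0.7]]
[[9.3, -2.8, -0.0, -6.92, 0.65], [9.5, -1.6, -0.0, -6.92, 0.65], [9.7, -0.5, -0.0, -6.92, 0.65], [9.6, 0.7, -0.0, -6.92, 0.65], [9.5, 1.8, -0.0, -6.92, 0.65]]
[[9.2, 3.0, -0.0, -6.92, 0.65], [8.8, 4.1, -0.0, -6.92, 0.65], [8.2, 5.1, -0.0, -6.92, 0.65], [7.6, 6.0, -0.0, -6.92, 0.65], [6.8, 6.9, -0.0, -6.92, 0.65]]
[[5.9, 7.7, -0.0, -6.92, 0.65], [4.9, 8.3, -0.0, -6.92, 0.65], [3.9, 8.9, -0.0, -6.92, 0.65]]
```

>>> play_rows --pt "0 0 -25 0 0.7" --pt "0 -4 -35 0 0.7" --pt "0 -10 -35 0 0.7" --pt "0 -10 -20 0 0.7"

```text
time_s: 6.67
position: [0.5441, -0.0541, 0.2011]
eef_rot: [3.139, 0.001, 1.624]
ft_force: [0.3, -1.0, 0.2]
opening: 0.0597
grip_force: 0.0
```

>>> play_rows --pt "9.3 -2.8 0 -6.9 0.65" --pt "9.5 -1.6 0 -6.9 0.65" --pt "9.7 -0.5 0 -6.9 0.65" --pt "9.6 0.7 0 -6.9 0.65" --pt "9.5 1.8 0 -6.9 0.65"

```text
time_s: 7.08
position: [0.527, -0.0081, 0.1977]
eef_rot: [-3.141, -0.0, 2.232]
ft_force: [0.2, 0.8, -0.8]
opening: 0.0556
grip_force: 0.0
```

>>> play_rows --pt "9.2 3 0 -6.9 0.65" --pt "8.8 4.1 0 -6.9 0.65" --pt "8.2 5 0 -6.9 0.65" --pt "7.6 6 0 -6.9 0.65" --pt "6.8 7 0 -6.9 0.65"

```text
time_s: 7.5
position: [0.5107, 0.0375, 0.1976]
eef_rot: [-3.141, -0.001, 2.834]
ft_force: [0.3, -0.1, -0.3]
opening: 0.0555
grip_force: 0.0
```

>>> play_rows --pt "6 7.7 0 -6.9 0.65" --pt "5 8.3 0 -6.9 0.65" --pt "4 9 0 -6.9 0.65" --pt "0 0 0 0 0.65"

```text
time_s: 7.83
position: [0.5004, 0.0658, 0.1977]
eef_rot: [3.141, -0.001, -3.087]
ft_force: [0.7, -0.1, -0.5]
opening: 0.0556
grip_force: 0.0
```

Run:
```python
from h import *
s=r.state(); im,d=r.read_camera('wrist'); C=cam('wrist',s); cv2.imwrite('pics/w3.png',im[:,:,::-1])
print(s['position'],np.degrees(s['eef_rot'][2]),s['qpos'][5])
print('expected px',proj([.504,.0656,.1088],C))
for o in r.masks_of('wrist','lever_knob'):
    if o['p']>.3:
        P=maskpts(o['pixels'],d,C); print(round(o['p'],2),o['position'],np.median(P,0)); K=P[P[:,0]<.53]; print(len(K),np.percentile(K,[2,50,98],axis=0).round(4).tolist())
a=plan([.503,.0655,.085],182.8,0.65,4)
```

```text
[0.50038788 0.06578505 0.19772533] -176.8653468117082 -0.09060665290605423
expected px [[278.46135608 216.25542749]]
0.81 [278.9, 249.6] [0.52714979 0.0657209  0.12079103]
1874 [[0.4872, 0.0464, 0.1092], [0.4992, 0.0631, 0.1194], [0.5281, 0.0788, 0.1231]]
[[-0.5, 0.2, 28.2, -0.06, 0.65], [-0.5, 0.2, 28.2, -0.06, 0.65], [-0.5, 0.2, 28.2, -0.06, 0.65], [-0.5, 0.2, 28.2, -0.06, 0.65]]
```

View pics/w3.png

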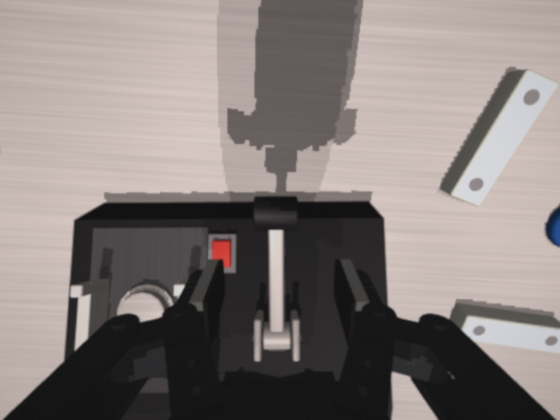

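>>> play_rows --pt "-0.5 -0.5 28 0 0.65" --pt "-0.5 -0.5 28 0 0.65" --pt "-0.5 0 28 0 0.65" --pt "0 0 26 0 0.65" --pt "0 0 0 0 0.65"

```text
time_s: 8.35
position: [0.5004, 0.0631, 0.0836]
eef_rot: [3.141, -0.007, -3.098]
ft_force: [-1.5, -0.0, -0.1]
opening: 0.056
grip_force: 0.0
```

>>> play_rows --pt "0 0 0 0 0.3" --pt "0 0 0 0 0.3" --pt "0 0 0 0 0.3" --pt "0 0 0 0 0.3" --squeeze 20

```text
time_s: 8.68
position: [0.5035, 0.0634, 0.0891]
eef_rot: [-3.141, 0.002, -3.094]
ft_force: [0.6, -1.3, -2.2]
opening: 0.0338
grip_force: 23.1
```

Run:
```python
import numpy as np
# arc rows: knob in (h,height) for theta from 160deg to 77deg; tool x=-forward, z=-up
t=np.radians(25)
def k(a): x=15+110*np.cos(a); z=22+110*np.sin(a); return np.array([x*np.cos(t)-z*np.sin(t), x*np.sin(t)+z*np.cos(t)])
A=np.radians(np.linspace(160,78,16)); p=np.array([k(a) for a in A])
print(np.round(np.diff(p,axis=0)*[-1,-1],1).tolist(), p[-1]-p[0])
```

```text
[[0.4, -10.5], [-0.6, -10.5], [-1.6, -10.4], [-2.6, -10.2], [-3.5, -9.9], [-4.4, -9.5], [-5.3, -9.0], [-6.2, -8.5], [-6.9, -7.9], [-7.7, -7.2], [-8.3, -6.4], [-8.9, -5.6], [-9.4, -4.7], [-9.8, -3.8], [-10.1, -2.8]] [ 84.83680081 116.76783883]
```

Gripped at 33.8 mm. Lift along the arc.

>>> play_rows --pt "0.4 0 -10.5 0 0.3" --pt "-0.6 0 -10.5 0 0.3" --pt "-1.6 0 -10.4 0 0.3" --pt "-2.6 0 -10.2 0 0.3" --pt "-3.5 0 -9.9 0 0.3"

```text
time_s: 9.1
position: [0.5111, 0.0639, 0.1408]
eef_rot: [-3.141, 0.002, -3.094]
ft_force: [2.2, -1.3, -6.3]
opening: 0.0338
grip_force: 21.8
```

>>> play_rows --pt "-4.4 0 -9.5 0 0.3" --pt "-5.3 0 -9 0 0.3" --pt "-6.2 0 -8.5 0 0.3" --pt "-7 0 -8 0 0.3" --pt "-7.7 0 -7.2 0 0.3"

```text
time_s: 9.52
position: [0.5412, 0.0657, 0.1827]
eef_rot: [3.142, 0.0, -3.094]
ft_force: [-0.6, 0.6, -6.8]
opening: 0.0339
grip_force: 20.6
```

>>> play_rows --pt "-8.3 0 -6.4 0 0.3" --pt "-9 0 -5.6 0 0.3" --pt "-9.4 0 -4.7 0 0.3" --pt "-9.8 0 -3.8 0 0.3" --pt "-8 0 -2.2 0 0.3"

```text
time_s: 9.93
position: [0.5859, 0.0683, 0.2055]
eef_rot: [3.141, 0.001, -3.093]
ft_force: [-3.6, 4.4, 0.7]
opening: 0.0334
grip_force: 20.5
```

>>> play_rows --pt "-2 0 -0.4 0 0.3" --pt "0 0 0 0 0.3" --pt "0 0 0 0 0.3"

```text
time_s: 10.18
position: [0.5879, 0.0685, 0.2058]
eef_rot: [3.141, 0.002, -3.093]
ft_force: [-3.2, 3.2, 3.4]
opening: 0.0337
grip_force: 20.7
```

>>> play_rows --pt "0 0 0 0 0.65" --pt "0 0 0 0 0.65" --pt "0 0 -15 0 0.65" --pt "0 0 -35 0 0.65" --pt "0 0 -35 0 0.65"

```text
time_s: 10.6
position: [0.5871, 0.0675, 0.29]
eef_rot: [-3.141, -0.002, -3.094]
ft_force: [0.8, 0.4, 0.5]
opening: 0.0553
grip_force: 0.0
```

Run:
```python
from h import *
im,d=r.read_camera('scene'); C=cam('scene')
for o in r.masks_of('scene','lever_knob'):
    if o['p']>.3:
        P=maskpts(o['pixels'],d,C); print(round(o['p'],2),o['position'],np.median(P,0),P[:,2].max())
print(r.state()['time_s'], proj([.5757,.068,.222],C))
# bar: axis phi=-18.3 deg from earlier rects; approach yaw = 180-18.3
a=plan([.46,.27,.30],161.7,0.75,8)
```

```text
0.8 [286.4, 214.1] [0.58441393 0.06902847 0.19834868] 0.23948555497414292
10.7 [[286.72337069 204.18285955]]
[[14.9, 26.1, -0.6, 2.63, 0.75], [16.1, 25.3, -0.6, 2.63, 0.75], [17.3, 24.6, -0.6, 2.63, 0.75], [18.4, 23.8, -0.6, 2.63, 0.75], [19.4, 22.9, -0.6, 2.63, 0.75]]
[[20.5, 22.0, -0.6, 2.63, 0.75], [21.5, 21.0, -0.6, 2.63, 0.75], [22.4, 20.0, -0.6, 2.63, 0.75]]
```

>>> play_rows --pt "15 26 0 2.6 0.75" --pt "16 25.3 0 2.6 0.75" --pt "17.3 24.6 0 2.6 0.75" --pt "18.4 23.8 0 2.6 0.75" --pt "19.4 23 0 2.6 0.75"

```text
time_s: 11.12
position: [0.5061, 0.195, 0.2897]
eef_rot: [-3.141, 0.001, 2.96]
ft_force: [0.5, 0.4, -0.5]
opening: 0.0641
grip_force: 0.0
```

>>> play_rows --pt "20.5 22 20 2.6 0.75" --pt "21.5 21 20 2.6 0.75" --pt "22.4 20 20 2.6 0.75" --pt "0 0 0 0 0.75"

```text
time_s: 11.45
position: [0.4542, 0.2726, 0.2265]
eef_rot: [-3.139, -0.004, 2.827]
ft_force: [0.6, 0.0, 0.4]
opening: 0.064
grip_force: 0.0
```

Run:
```python
from h import *
s=r.state(); im,d=r.read_camera('wrist'); C=cam('wrist',s); cv2.imwrite('pics/w4.png',im[:,:,::-1])
print(s['position'],np.degrees(s['eef_rot'][2]))
for o in r.masks_of('wrist','guard_bar'):
    if o['p']>.3:
        P=maskpts(o['pixels'],d,C); print(round(o['p'],2),np.round(o['position']),np.round(np.median(P,0),4)); P=P[P[:,2]>.022]; q=cv2.minAreaRect((P[:,:2]*1000).astype(np.float32)); print(q, P[:,2].mean())
```

```text
[0.45415315 0.27260239 0.226466  ] 161.96923456001608
0.74 [366.  36.] [0.3418 0.3958 0.0277]
((338.1315612792969, 407.6134338378906), (36.74171447753906, 121.23804473876953), 16.172292709350586) 0.027671767572278252
0.71 [289. 164.] [0.4387 0.2824 0.0277]
((444.763671875, 281.16009521484375), (35.9890251159668, 128.95814514160156), 71.52589416503906) 0.027664977420871362
0.64 [421. 302.] [0.6624 0.3957 0.0271]
((577.5842895507812, 363.4393615722656), (131.2974395751953, 233.69430541992188), 88.93253326416016) 0.02938206853973622
0.63 [528. 170.] [0.5321 0.542  0.0268]
((534.994140625, 548.4371337890625), (36.59721374511719, 90.79291534423828), 42.000431060791016) 0.027294790275583732
```

View pics/w4.png

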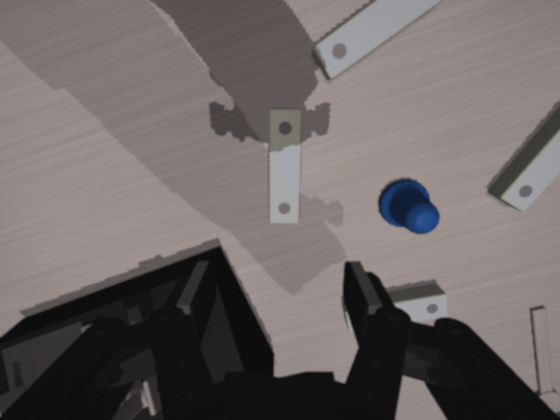

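Run:
```python
from h import *
d=np.load('wrist1.npz')['d']; z=np.load('C1.npz'); Tc=np.array(r.calibration('wrist')['tool_from_camera']); C=(z['K'],float(z['k1']),Tc)
v,u=np.mgrid[240:420,0:560]; P=pts(np.c_[u.ravel(),v.ravel()],d,C)*1000
P=P[P[:,2]<5]
for lo in range(-110,5,6):
    q=P[(P[:,2]>=lo)&(P[:,2]<lo+6)]
    if len(q): 
        a=abs(q[:,1]); print(lo,len(q),'y',a.min().round(),a.max().round(),'right max',q[:,1].max().round(),'left',q[:,1].min().round(),'x',q[:,0].min().round(),q[:,0].max().round())
a=plan([.4448,.2812,.08],161.5,0.75,4)
a=plan([.4448,.2812,.012],161.5,0.75,2,st=a)
```

```text
-98 565 y 10.0 23.0 right max 23.0 left -23.0 x 17.0 21.0
-92 3648 y 0.0 66.0 right max 66.0 left -66.0 x 9.0 20.0
-86 7515 y 0.0 65.0 right max 65.0 left -65.0 x 2.0 19.0
-80 6988 y 0.0 64.0 right max 64.0 left -64.0 x -6.0 19.0
-74 4201 y 1.0 63.0 right max 63.0 left -62.0 x -13.0 19.0
-68 3068 y 20.0 61.0 right max 61.0 left -61.0 x -13.0 18.0
-62 6190 y 23.0 60.0 right max 59.0 left -60.0 x -13.0 15.0
-56 2500 y 24.0 59.0 right max 58.0 left -59.0 x -12.0 15.0
-50 1069 y 27.0 56.0 right max 56.0 left -56.0 x 3.0 14.0
-44 989 y 25.0 43.0 right max 43.0 left -38.0 x -11.0 13.0
-38 757 y 25.0 39.0 right max 39.0 left -39.0 x -11.0 12.0
-32 742 y 25.0 39.0 right max 39.0 left -39.0 x -11.0 12.0
-26 645 y 25.0 39.0 right max 39.0 left -39.0 x -11.0 12.0
-20 587 y 25.0 40.0 right max 40.0 left -39.0 x -11.0 12.0
-14 449 y 25.0 39.0 right max 39.0 left -39.0 x -11.0 12.0
-8 149 y 25.0 32.0 right max 32.0 left -32.0 x -10.0 11.0
-2 2 y 26.0 26.0 right max -26.0 left -26.0 x 1.0 1.0
[[3.8, 1.6, 37.3, 0.15, 0.75], [3.8, 1.5, 37.3, 0.15, 0.75], [3.8, 1.5, 37.3, 0.15, 0.75], [3.8, 1.5, 37.3, 0.15, 0.75]]
[[0.0, 0.0, 34.0, -0.0, 0.75], [0.0, 0.0, 34.0, -0.0, 0.75]]
```

>>> play_rows --pt "3.8 1.6 37.3 0.15 0.75" --pt "3.8 1.5 37.3 0.15 0.75" --pt "3.8 1.5 37.3 0.15 0.75" --pt "3.8 1.5 37.3 0 0.75"

```text
time_s: 11.88
position: [0.4469, 0.28, 0.0802]
eef_rot: [3.14, 0.003, 2.818]
ft_force: [1.0, 0.5, -0.7]
opening: 0.0642
grip_force: 0.0
```

>>> play_rows --pt "0 0 30 0 0.75" --pt "0 0 26 0 0.75" --pt "0 0 10 0 0.75" --pt "0 0 0 0 0.75"

```text
time_s: 12.22
position: [0.4455, 0.2796, 0.0131]
eef_rot: [-3.14, -0.002, 2.818]
ft_force: [-0.4, 0.6, 0.3]
opening: 0.0643
grip_force: 0.0
```

>>> play_rows --pt "0 0 2 0 0.3" --pt "0 0 0 0 0.3" --pt "0 0 0 0 0.3" --pt "0 0 0 0 0.3" --pt "0 0 0 0 0.3" --squeeze 50

```text
time_s: 12.63
position: [0.4468, 0.281, 0.0143]
eef_rot: [3.14, 0.003, 2.819]
ft_force: [-0.0, -1.0, 7.1]
opening: 0.0349
grip_force: 51.0
```

>>> play_rows --pt "0 0 -10 0 0.3" --pt "0 0 -25 0 0.3" --pt "0 0 -35 0 0.3" --pt "0 0 -35 0 0.3" --pt "0 0 -35 0 0.3"

```text
time_s: 13.05
position: [0.4448, 0.2805, 0.1552]
eef_rot: [3.141, 0.0, 2.819]
ft_force: [0.6, 0.7, -1.8]
opening: 0.0346
grip_force: 50.2
```

>>> play_rows --pt "0 0 -35 0 0.3" --pt "0 0 -30 0 0.3" --pt "0 0 0 0 0.3"

```text
time_s: 13.3
position: [0.447, 0.2815, 0.2248]
eef_rot: [3.135, 0.007, 2.819]
ft_force: [0.4, 0.4, -1.6]
opening: 0.0345
grip_force: 50.3
```

Run:
```python
from h import *
s=r.state(); im,d=r.read_camera('wrist'); C=cam('wrist',s); Tc=np.array(r.calibration('wrist')['tool_from_camera']); C2=(C[0],C[1],Tc)
print(s['position'],s['opening'],s['grip_force'])
for o in r.masks_of('wrist','guard_bar')[:3]:
    P=maskpts(o['pixels'],d,C2)*1000; print(round(o['p'],2),np.round(o['position']),np.percentile(P,[2,50,98],axis=0).round(1).tolist())
a=plan([.45,-.053,.225],92.8,0.3,12)
a=plan([.5872,-.0525,.20],92.8,0.3,5,st=a)
```

```text
[0.44697539 0.28148452 0.22476624] 0.034534531643348874 50.335537791252136
0.88 [361.  39.] [[102.9, 29.6, 194.7], [140.7, 78.5, 196.5], [168.9, 137.6, 223.8]]
0.86 [524. 169.] [[-37.0, 244.8, 197.5], [9.5, 277.0, 199.8], [68.7, 301.8, 225.2]]
0.85 [414. 302.] [[-188.2, 112.9, 198.0], [-169.0, 172.8, 202.1], [-155.8, 208.0, 225.1]]
[[-9.2, -26.3, -0.5, 5.73, 0.3], [-11.7, -25.2, -0.5, 5.73, 0.3], [-14.2, -23.9, -0.5, 5.73, 0.3], [-16.5, -22.4, -0.5, 5.73, 0.3], [-18.7, -20.6, -0.5, 5.73, 0.3]]
[[-20.6, -18.7, -0.5, 5.73, 0.3], [-22.4, -16.5, -0.5, 5.73, 0.3], [-23.9, -14.2, -0.5, 5.73, 0.3], [-25.2, -11.7, -0.5, 5.73, 0.3], [-26.3, -9.2, -0.5, 5.73, 0.3]]
[[-27.1, -6.5, -0.5, 5.73, 0.3], [-27.6, -3.8, -0.5, 5.73, 0.3]]
[[-1.2, 27.4, 5.0, -0.0, 0.3], [-1.2, 27.4, 5.0, -0.0, 0.3], [-1.2, 27.4, 5.0, -0.0, 0.3], [-1.2, 27.4, 5.0, -0.0, 0.3], [-1.2, 27.4, 5.0, -0.0, 0.3]]
```

>>> play_rows --pt "-9.2 -26.3 0 5.7 0.3" --pt "-11.7 -25.2 0 5.7 0.3" --pt "-14.2 -24 0 5.7 0.3" --pt "-16.5 -22.4 0 5.7 0.3" --pt "-18.7 -20.6 0 5.7 0.3"

```text
time_s: 13.82
position: [0.4462, 0.1403, 0.2164]
eef_rot: [-3.14, -0.001, 2.317]
ft_force: [1.0, 0.2, -1.5]
opening: 0.0344
grip_force: 50.4
```

>>> play_rows --pt "-20.6 -18.7 0 5.7 0.3" --pt "-22.4 -16.5 0 5.7 0.3" --pt "-24 -14.2 0 5.7 0.3" --pt "-25.2 -11.7 0 5.7 0.3" --pt "-26.3 -9.2 0 5.7 0.3"

```text
time_s: 14.23
position: [0.4485, 0.0012, 0.2165]
eef_rot: [-3.14, -0.001, 1.819]
ft_force: [-0.0, -0.1, -1.1]
opening: 0.0348
grip_force: 50.4
```

>>> play_rows --pt "-27 -6.5 0 5.9 0.3" --pt "-27.6 -3.8 0 5.9 0.3" --pt "0 0 0 0 0.3"

```text
time_s: 14.48
position: [0.4499, -0.0567, 0.2163]
eef_rot: [-3.139, 0.001, 1.609]
ft_force: [0.1, 1.1, -1.6]
opening: 0.0348
grip_force: 50.4
```

Run:
```python
from h import *
s=r.state(); im,d=r.read_camera('wrist'); C=cam('wrist',s); Tc=np.array(r.calibration('wrist')['tool_from_camera']); C2=(C[0],C[1],Tc)
print(s['position'],np.degrees(s['eef_rot']),s['opening'],s['grip_force'])
cv2.imwrite('pics/w5.png',im[:,:,::-1])
v,u=np.mgrid[0:420,0:560]; P=pts(np.c_[u.ravel(),v.ravel()],d,C2)*1000
Q=P[(abs(P[:,1])<17)&(P[:,0]>15)&(P[:,0]<90)&(abs(P[:,2])<40)]
print(len(Q), np.percentile(Q,[1,20,50,99],axis=0).round(1).tolist() if len(Q) else '')
a=plan([.5872,-.0525,.20],92.8,0.3,5)
```

```text
[ 0.44987219 -0.05672653  0.21625232] [-1.79872471e+02  2.94144400e-02  9.21659248e+01] 0.0348204717613507 50.413734912872314
9292 [[15.6, -16.6, -15.0], [27.6, -10.1, -14.0], [44.9, 0.0, -13.5], [66.9, 16.6, 5.8]]
[[-0.7, 27.5, 3.3, -0.07, 0.3], [-0.7, 27.5, 3.3, -0.07, 0.3], [-0.7, 27.5, 3.3, -0.07, 0.3], [-0.8, 27.5, 3.3, -0.07, 0.3], [-0.8, 27.5, 3.3, -0.07, 0.3]]
```

View pics/w5.png

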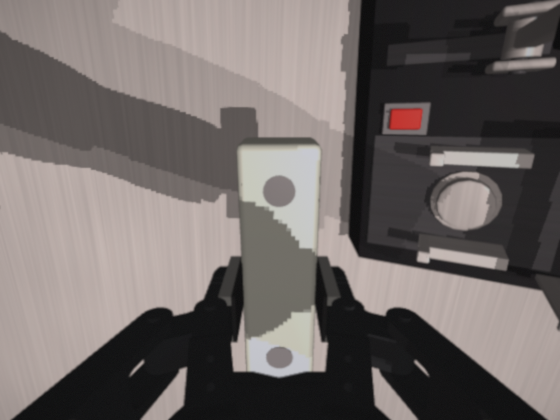

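>>> play_rows --pt "0.5 27.5 3.3 0 0.3" --pt "0.5 27.5 3.3 -0.6 0.3" --pt "0 27.5 3.3 0 0.3" --pt "0 27.5 3.3 0 0.3" --pt "0 27.5 3.3 0 0.3"

```text
time_s: 14.95
position: [0.5882, -0.0435, 0.1999]
eef_rot: [-3.14, -0.001, 1.631]
ft_force: [0.4, 0.5, -1.8]
opening: 0.0345
grip_force: 50.5
```

>>> play_rows --pt "0 0 20 0 0.3" --pt "0 0 20 0 0.3" --pt "0 0 10 0 0.3" --pt "0 0 0 0 0.3"

```text
time_s: 15.28
position: [0.5859, -0.0437, 0.148]
eef_rot: [-3.136, -0.002, 1.63]
ft_force: [0.1, 0.2, -1.1]
opening: 0.035
grip_force: 50.6
```

>>> play_rows --pt "-5 0 0 0 0.3" --pt "-5 1 0 0 0.3" --pt "0 0 3 0 0.3" --pt "0 0 3 0 0.3" --pt "0 0 0 0 0.3"

```text
time_s: 15.7
position: [0.5891, -0.0551, 0.145]
eef_rot: [3.141, -0.0, 1.628]
ft_force: [-0.1, -0.1, -1.0]
opening: 0.0343
grip_force: 50.7
```

>>> play_rows --pt "0 0 2 0 0.3" --pt "0 0 2 0 0.3" --pt "0 0 0 0 0.3"

```text
time_s: 15.95
position: [0.5891, -0.0547, 0.1406]
eef_rot: [-3.141, -0.0, 1.629]
ft_force: [0.4, -0.5, -1.1]
opening: 0.0348
grip_force: 50.7
```

>>> play_rows --pt "0 0 2 0 0.3" --pt "0 0 1.5 0 0.3" --pt "0 0 0 0 0.3"

```text
time_s: 16.2
position: [0.5894, -0.0548, 0.1376]
eef_rot: [3.141, 0.0, 1.629]
ft_force: [-0.4, 0.1, 0.7]
opening: 0.0344
grip_force: 50.6
```

>>> play_rows --pt "0 0 2 0 0.3" --pt "0 0 0 0 0.3"

```text
time_s: 16.37
position: [0.5896, -0.0548, 0.1372]
eef_rot: [3.139, 0.001, 1.629]
ft_force: [-6.5, 1.0, 12.7]
opening: 0.0345
grip_force: 52.6
```

>>> play_rows --pt "0 0 -1.5 0 0.42" --pt "0 0 0 0 0.46" --pt "0 0 0 0 0.5" --pt "0 0 -1 0 0.55" --pt "0 0 0 0 0.55"

```text
time_s: 16.78
position: [0.5878, -0.0549, 0.1382]
eef_rot: [-3.139, 0.0, 1.628]
ft_force: [-10.0, -0.5, 8.6]
opening: 0.0465
grip_force: 6.1
```

>>> play_rows --pt "0 0 -5 0 0.55" --pt "0 0 -10 0 0.55" --pt "0 0 -25 0 0.55" --pt "0 0 -35 0 0.55" --pt "0 -30 -10 0 0.55"

```text
time_s: 17.2
position: [0.5642, -0.0573, 0.2275]
eef_rot: [3.134, 0.002, 1.629]
ft_force: [-2.1, -0.7, 0.9]
opening: 0.0474
grip_force: 0.0
```

>>> play_rows --pt "0 -30 0 0 0" --pt "0 -10 0 0 0" --pt "0 0 0 0 0"

```text
time_s: 17.45
position: [0.5179, -0.0588, 0.2244]
eef_rot: [3.14, 0.001, 1.628]
ft_force: [0.7, -0.0, -0.3]
opening: 0.0109
grip_force: 0.0
```

```bash
cat > bar.py <<'E'
from h import *
import sys
O=np.array([.6147,-.0512,.092]); yaw=np.radians(2.8); t=np.radians(25)
ey=np.array([-np.sin(yaw),np.cos(yaw),0]); n=np.array([-np.sin(t)*np.cos(yaw),-np.sin(t)*np.sin(yaw),np.cos(t)]); ex=np.cross(ey,n); B=np.c_[ex,ey,n]
s=r.state(); im,d=r.read_camera('wrist'); C=cam('wrist',s); print(s['position'],np.degrees(s['eef_rot'][2]))
for o in r.masks_of('wrist','guard_bar')[:3]:
    P=maskpts(o['pixels'],d,C)
    if not len(P): continue
    L=(P-O)@B*1000; print(round(o['p'],2),np.round(o['position']),len(P),'med',np.median(L,0).round(1),'\n',np.percentile(L,[2,98],axis=0).round(1).tolist())
    c=L.mean(0); 
    top=L[(L[:,2]>np.percentile(L[:,2],15))]; w=np.linalg.svd(top-top.mean(0),full_matrices=False)[2]; print('normal',w[2].round(3),'axis',w[0].round(3))
cv2.imwrite(sys.argv[1],im[:,:,::-1])
E
python3 bar.py pics/w6.png
```

```text
[ 0.51791875 -0.05884283  0.22439306] 93.28185647013275
0.96 [374. 202.] 8843 med [-2.8  9.6 63.3] 
 [[-24.4, -59.9, 52.2], [14.4, 63.4, 69.7]]
normal [0.3   0.001 0.954] axis [ 0.005 -1.    -0.001]
```

View pics/w6.png

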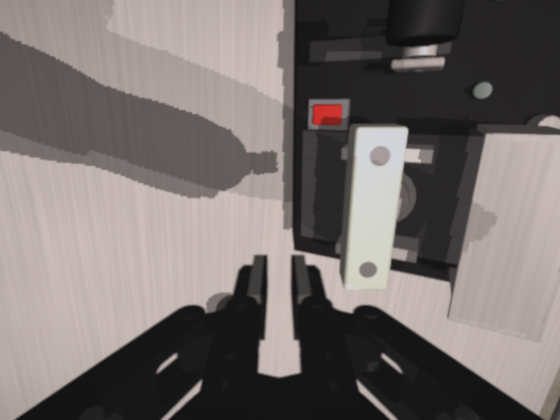

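>>> play_rows --pt "3 10 25 0 0" --pt "3 10 30 0 0" --pt "0 6 30 0 0" --pt "0 0 20 0 0" --pt "0 0 0 0 0"

```text
time_s: 17.97
position: [0.5441, -0.0508, 0.1132]
eef_rot: [-3.135, -0.002, 1.629]
ft_force: [-1.8, -0.2, -0.1]
opening: 0.0002
grip_force: 0.0
```

>>> play_rows --pt "0 2 0 0 0" --pt "0 2 0 0 0" --pt "0 2 0 0 0" --pt "0 1 0 0 0" --pt "0 0 0 0 0"

```text
time_s: 18.38
position: [0.5528, -0.0511, 0.119]
eef_rot: [3.14, 0.001, 1.629]
ft_force: [0.2, -0.6, -1.4]
opening: -0.0
grip_force: 0.0
```

>>> play_rows --pt "0 1.5 1 0 0" --pt "0 1.5 1 0 0" --pt "0 1.5 1 0 0" --pt "0 1.5 1 0 0" --pt "0 0 0 0 0"

```text
time_s: 18.8
position: [0.5563, -0.0507, 0.1138]
eef_rot: [-3.138, 0.0, 1.628]
ft_force: [-9.4, -0.8, 6.5]
opening: -0.0002
grip_force: 4.7
```

```bash
python3 bar.py pics/w7.png
```

```text
[ 0.55629037 -0.05067076  0.1138337 ] 93.29454274559845
0.77 [364. 233.] 15237 med [-1.3 40.4 62.6] 
 [[-22.2, 4.9, 47.1], [14.6, 64.5, 69.6]]
normal [0.344 0.013 0.939] axis [ 0.073 -0.997 -0.012]
0.17 [411. 270.] 416 med [17.5  3.5 16.1] 
 [[15.2, -8.1, 7.0], [20.6, 13.5, 17.5]]
normal [0.43  0.085 0.899] axis [ 0.073 -0.996  0.06 ]
```

>>> play_rows --pt "0 0.5 -1.5 0 0" --pt "0 1 -1 0 0" --pt "0 1.5 -0.5 0 0" --pt "0 1.5 -0.5 0 0" --pt "0 0 0 0 0"

```text
time_s: 19.32
position: [0.5619, -0.0504, 0.1175]
eef_rot: [-3.14, -0.0, 1.628]
ft_force: [-6.2, -0.3, 4.2]
opening: -0.0003
grip_force: 3.1
```

>>> play_rows --pt "0 1.5 -0.5 0 0" --pt "0 1.5 -0.5 0 0" --pt "0 0 0 0 0"

```text
time_s: 19.57
position: [0.5646, -0.0501, 0.1185]
eef_rot: [-3.14, -0.0, 1.628]
ft_force: [-7.0, 0.3, 4.3]
opening: -0.0
grip_force: 3.8
```

```bash
python3 bar.py pics/w8.png
```

```text
[ 0.56458646 -0.05013253  0.11849031] 93.30196190731473
0.67 [364. 233.] 15235 med [ 7.8 40.5 62.8] 
 [[-14.0, 4.7, 47.5], [23.8, 64.6, 70.1]]
normal [0.351 0.011 0.936] axis [ 0.07  -0.997 -0.014]
```

View pics/w8.png

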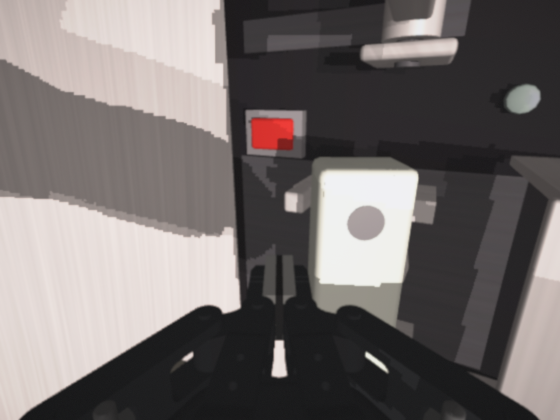

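>>> play_rows --pt "0 -3 0 0 0" --pt "0 -8 0 0 0" --pt "0 -15 0 0 0" --pt "0 -15 -15 0 0" --pt "0 -20 -40 0 0"

```text
time_s: 20.08
position: [0.5034, -0.0532, 0.1672]
eef_rot: [-3.135, -0.003, 1.629]
ft_force: [0.6, 0.3, 0.6]
opening: 0.0002
grip_force: 0.0
```

>>> play_rows --pt "0 0 -40 0 0" --pt "0 0 0 0 0"

```text
time_s: 20.25
position: [0.5073, -0.0543, 0.2178]
eef_rot: [3.132, 0.003, 1.628]
ft_force: [0.1, -0.0, 0.3]
opening: 0.0001
grip_force: 0.0
```

```bash
python3 bar.py pics/w9.png
```

```text
[ 0.50733343 -0.05426255  0.21781916] 93.29482249603308
0.8 [388. 211.] 8379 med [-3.9  9.8 58.5] 
 [[-21.9, -60.8, 54.7], [12.5, 64.0, 60.0]]
normal [-0.001 -0.004  1.   ] axis [ 0.009 -1.    -0.004]
0.16 [471. 196.] 40771 med [49.1 18.8 37.6] 
 [[-74.0, -59.4, 1.0], [97.7, 123.5, 146.5]]
normal [ 0.643  0.459 -0.612] axis [ 0.579 -0.815 -0.003]
```

```bash
python3 - <<'E'
from h import *
im,d=r.read_camera('scene'); C=cam('scene')
for o in r.masks_of('scene','lever_knob')[:2]:
    P=maskpts(o['pixels'],d,C); print(o['p'],o['position'],P[:,2].max())
    if o['p']>.5 and P[:,2].max()>.22: print(r.hand_in()); break
E
python3 - <<'E'
from h import *
for n in ['scene','wrist']:
    s=r.state(); im,d=r.read_camera(n); C=cam(n,s)
    for o in r.masks_of(n,'lever_knob')[:3]:
        P=maskpts(o['pixels'],d,C); print(n,o['p'],o['position'],P[:,2].max())
    if n=='scene':
        v,u=np.mgrid[190:260,265:310]; P=pts(np.c_[u.ravel(),v.ravel()],d,C); Q=P[(abs(P[:,0]-.58)<.05)&(abs(P[:,1]-.068)<.03)&(P[:,2]>.15)]; print(len(Q),Q[:,2].max() if len(Q) else None, np.median(Q[Q[:,2]>.2],0))
E
```

```text
scene 0.59 [288.1, 215.1] 0.238582387872724
299 0.238582387872724 [0.57875269 0.06814216 0.22870388]
wrist 0.59 [470.8, 32.1] 0.23606187585357447
```

Lever is still up (knob top at 0.236–0.239 m); bar is seated flat.

```bash
python3 -c "
from workcell import r
print(r.hand_in())"
```

```text
the job is handed in; nothing more can be done
None
```

The trip test is done and the job handed in: the button was pushed until the lever dropped, the lever is latched up again, and the white bar measured flat across both rails against the stops, but the handed-in result reported no verdict.

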